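# Fit the missing filter in the dust extractor

### The arm

A 7-joint arm with a two-finger parallel gripper is mounted at the origin on a cart in front of the work surface, level with it; the furniture and walls round the work are solid. World frame = base frame: x ahead of the robot, y to its left, z up, the work surface at z = 0. Lengths are in mm, angles in rad, forces in N, time in s.
With the tool pointing down it reaches from about 425 to 825 mm from the base axis. Payload 3.6 kg.
Tool frame: the origin (TCP) lies on the centre line of the jaws, within the pads' length; the fingertips stand 22 mm ahead of it and the grasp point (between the pads) lies 3 mm ahead of it; z points along the fingers, y is the line along which they close (so a half turn about z gives the same grasp; the last joint's range is limited). The gripper opens to 85 mm and grips with 20 to 120 N. Pads are 22 mm wide; open, the fingers measure 114 mm over their backs; the gripper's body (76 mm by 85 mm) begins 54 mm behind the grasp point. The pads swing forward as they close: fully open they stand 13 mm farther back than shut.
Start: joints at [1.304, 0.615, -0.013, 1.423, 0.008, 1.103, -0.04], TCP at [155.025, -631.213, 232.897] pointing down, gripper open.
Joint ranges: [-3.12, 3.12], [-0.3, 2.06], [-1.34, 1.32], [0.26, 2.42], [-1.36, 4.5], [0.01, 1.98], [-2.84, 2.84]. Speed limits (rad/s): [2.79, 2.79, 3.14, 3.14, 3.14, 3.14, 3.14].

### API

Orientations are given as a unit quaternion [w, x, y, z].
In Python, from plant import * gives the robot as it stands.
- The arm moves only by the shell command python3 -m handwheel 'ROWS' [FORCE]. ROWS is JSON, a list of rows, each an object of numbers: "gripper": the closure in counts, from 0 (fully open) to 255 (shut); "tx", "ty", "tz": the shift along the world's x, y, z scaled (see below); "wx", "wy", "wz": the turn, a rotation vector about the world's x, y, z scaled (see below). A call has 1 to 12 rows; each row is the pose to reach, as a shift and turn from the pose commanded when the call began; what a row does not reach only later rows make up. The controller multiplies each number of a shift by 0.15 m and each number of a turn by 1.5 rad. A row lasts 1/12 s, in which the tool goes at most 41.7 mm and 7.16 degrees, less where a joint would pass 70% of its speed; a pose out of reach is approached as far as the arm can. A call with a number of a shift or a turn outside -1 to 1 is refused whole. A call with a gripper value outside its range is refused whole. The fingers move at their own pace and stop on an object; FORCE is the grip in N (left out, the last holds). Time passes only in rows, so rows that repeat a pose let the fingers close. It gives the time, the measured TCP pose, the force, the opening and the grip force at its end, in the units of the state.
- read_state(): the state, without advancing time (a new reading comes with each control period).
- grab_frame(name): name is "scene" or "top" or "wrist"; returns a dict with "image" (400x640x3 uint8, red, green, blue), "fov_y" (degrees; the focal length in pixels is half the picture's height over the tangent of half this angle, whatever the lens; pixels are square), "cx", "cy" (the principal point, pixels), "D" ([k1, k2, p1, p2, k3] as OpenCV has them; the pictures are not rectified), "eye" and "rotation" of the camera in the world. Camera axes: x right, y up, looking along -z (the intrinsics and any distortion apply to the point x, -y, -z); pixel columns grow to the right and rows downward; lengths in mm; the calibration is good to about 2 mm. A picture is of the moment at which its call begins. There is no depth.
- hand_in(): hands the job in; it is judged then, once.
The state is a dict: "time_s": time; "joints": joint angles; "joint_vel": joint speeds; "joint_torque": joint torques, N m; "eef_pos": TCP position; "orientation": TCP orientation; "ft_force": force on the tool from outside, world axes, zero at the start; "torque": the same for the moment, N m; "width": opening from 0.0 (shut) to 1.0 (fully open); "finger_force": force on a finger pad.
Only numpy, scipy, OpenCV 4.12 (cv2) and the standard library are available. Lean on these libraries where they do the work, as an engineer would, in place of code of your own. Each camera call takes 0.05 s, during which the arm holds its last target. There are 200 camera calls.

### The job

The dust extractor takes one orange coarse filter and one blue fine filter, and the one bay that is empty lacks its blue one: lift the blue filter out of the rack, lay it flat on the bench with its handle up and let go, then take it by the handle. Hook its tongue under the steel lip at the end of the empty bay and swing it down until it lies flat on the bay floor, then let go. Leave the spare orange filter in the rack and the fitted one in its bay, and do not disturb the mug or the tape measure.

Things in the scene. Friction and masses are not known exactly. Their poses are not given: they have to be found in the camera images.
- blue_filter: Fine filter, blue frame, white pleats, about 0.14 kg. Origin: centre of its 100 (x) x 80 (y) mm underside. Frame 16 mm thick at x -50 to +32 mm; thin tongue beyond (see blue_tongue); bar handle on the top face (see blue_handle). x points to the tongue, z out of the handle face. Starts upright in either rack slot, tongue down, handle towards the rack's +x, top end 108 mm above the bench, leaning up to 3 deg.
- blue_tongue (a point): Middle of the lower edge of the tongue's end, (50, 0, 0) mm in the blue filter's frame, same axes. The tongue is 72 mm wide, 6 mm thick (filter z 0 to 6 mm, flush with the underside) and reaches from x +32 to +50 mm.
- blue_handle (a point): Middle of the blue filter's black bar handle, at (-9, 0, 31) mm in its frame, same axes. The bar is 12 mm thick (x), 44 mm long (y) and stands from z 16 to 46 mm.
- orange_spare: Spare coarse filter, orange frame, grey medium, same shape, size and axes as the blue one, standing in the other rack slot in the same attitude. It stays there.
- orange_fitted: Coarse filter already fitted, orange, same shape, size and axes as the blue one, seated in the extractor's other bay. It stays there.
- extractor: Grey dust extractor, fixed, 122 (x) x 196 (y) x 60 mm; black hose stub sticks out 33 mm more at +x. Origin: centre of its underside, on the bench. Two open-topped bays side by side, middles at y +47 mm (filled) and -47 mm (empty), each 106 mm long (x -53 to +53), 86 mm wide, 16 mm deep; floor 44 mm and wall tops 60 mm above the bench; walls 8 mm thick.
- empty_bay (a point): Middle of the empty bay's floor, 44 mm above the bench, axes as the extractor's (x towards the lip). The seated filter's origin lies here within 3 mm, axes parallel.
- lip (a point): Middle of the lower free edge of the empty bay's steel lip, (41, 0, 12) mm from empty_bay, same axes. The fixed lip, 4 mm thick, covers the bay's last 12 mm (x +41 to +53); 12 mm is free under it. The open length is 94 mm, so a filter goes in tilted 8 to 20 deg, tongue low, and swings down when the tongue is under the lip.
- rack: Steel filter rack, fixed, base 156 (x) x 96 (y) x 8 mm. Origin: centre of its underside. Two slots along y, middles at x -36 and +36 mm, 19 mm wide, 86 mm long, floor at 8 mm; long slot walls 4 mm thick, tops at 52 mm.
- tea_mug: White mug standing upright, 78 mm across, 110 mm over the handle, 97 mm high. Origin: centre of its underside. To be left alone.
- tape_measure: Yellow tape measure lying flat, 62 x 81 x 33 mm. Origin: centre of its underside. To be left alone. To the left of it a fixed bench vice, 124 mm high, stands on the front of the bench: world x up to 0.43 m, y -0.03 to +0.11 m.
Mind the look-alikes: they are no part of the job. What is shaped like the blue_filter but red is not meant.

How it is judged (in metres and radians):
On the way, in this order (a step that is already met when the one before it is completed fails the run):
1. the blue filter lies flat on the bench, handle up, let go (angle between blue_filter's own z axis and vertical below 0.15 rad and height (world z) of blue_filter below 0.02 m and contact force between the fingers and blue_filter below 0.2 N and linear speed of blue_filter below 0.03 m/s), for 0.2 s.
2. its tongue is under the lip of the empty bay while the filter is still tilted (x of blue_tongue in the frame of empty_bay above 0.043 m and z of blue_tongue in the frame of empty_bay between -0.004 and 0.012 m and angle between blue_filter's own z axis and vertical above 0.05 rad), for 0.05 s.
At the end, for the whole second after the job is handed in: Blue filter in the empty bay, handle up, tongue under the lip: origin within 6 mm of the bay middle both ways, at most 3 mm above its floor, tilt under 0.04 rad, at rest, let go. Spare filter within 20 mm, fitted one 10 mm, mug and tape measure 30 mm of their starts (x of blue_filter in the frame of empty_bay between -0.006 and 0.006 m and y of blue_filter in the frame of empty_bay between -0.006 and 0.006 m and z of blue_filter in the frame of empty_bay below 0.003 m and angle between blue_filter's own z axis and vertical below 0.04 rad and x of blue_tongue in the frame of empty_bay above 0.043 m and linear speed of blue_filter below 0.01 m/s and contact force between the fingers and blue_filter below 0.1 N and distance of orange_spare from where it was at the start of the episode below 0.02 m and distance of orange_fitted from where it was at the start of the episode below 0.01 m and distance of each of tea_mug, tape_measure from where it was at the start of the episode below 0.03 m); the robot touches nothing.
It fails at once if the spare orange filter is shifted by 30 mm or more, or the fitted one by 15 mm (distance of orange_spare from where it was at the start of the episode above 0.03 m or distance of orange_fitted from where it was at the start of the episode above 0.015 m).
It fails at once if the mug is tipped over or shifted by 30 mm or more (angle between tea_mug's own z axis and vertical above 0.4 rad or distance of tea_mug from where it was at the start of the episode above 0.03 m).
It fails at once if the tape measure is shifted by 30 mm or more (distance of tape_measure from where it was at the start of the episode above 0.03 m).
It also fails if it takes over 66 s, if anything falls off the work surface, if the arm or the gripper's body presses on something with over 40 N, if the wrist force passes 120 N, or if a joint passes its speed limit or range.

## Working session

There is one attempt and no reset: what is moved stays moved. The work goes in short steps, Python scripts to look and compute and a shell command to move; the robot and the scene stay as the last step left them, time stands still between calls to the robot, and variables do not carry over. Pictures are saved under pics/ and viewed, at most 10 in all, crops included, and the job is handed in when it is done.

```bash
mkdir -p pics; ls; cat > h.py <<'E'
from plant import *
import numpy as np, cv2, pickle
from scipy.spatial.transform import Rotation as R
def grab(n,save=None):
    f=grab_frame(n)
    if save: cv2.imwrite('pics/'+save,f['image'][:,:,::-1]); pickle.dump(f,open('pics/'+save+'.pkl','wb'))
    return f
def K(f):
    h,w=f['image'].shape[:2]; F=h/2/np.tan(np.radians(f['fov_y'])/2)
    return np.array([[F,0,f['cx']],[0,F,f['cy']],[0,0,1.]])
def rot(f):
    r=np.array(f['rotation'],float)
    return r.reshape(3,3) if r.size==9 else R.from_quat(r,scalar_first=True).as_matrix()
def ray(f,uv):
    p=cv2.undistortPoints(np.array(uv,float).reshape(-1,1,2),K(f),np.array(f['D'],float)).reshape(-1,2)
    d=np.c_[p[:,0],-p[:,1],-np.ones(len(p))]@rot(f).T
    return np.array(f['eye'],float),d
def atz(f,uv,z):
    e,d=ray(f,uv); z=np.broadcast_to(z,len(d)); return e+d*((z-e[2])/d[:,2])[:,None]
def proj(f,P):
    c=(np.array(P,float).reshape(-1,3)-np.array(f['eye']))@rot(f)
    c=c*[1,-1,-1]
    return cv2.projectPoints(c,np.zeros(3),np.zeros(3),K(f),np.array(f['D'],float))[0].reshape(-1,2)
E
python3 - <<'E'
from h import *
for n in('scene','top'):
    f=grab(n,n+'0.png'); print(n,f['eye'],f['rotation'],f['fov_y'],f['cx'],f['cy'],f['D'])
print(read_state())
E
```

```text
pics
scene [-336.09318253 -991.19567028 1094.98415155] [ 0.81988541  0.37015853 -0.17878668 -0.39850457] 51.66075655937863 320.69250119143436 200.4870106756301 [-0.0990362  0.         0.         0.         0.       ]
top [ 408.70750866 -271.6533318  1398.0428492 ] [ 0.71343892  0.05687856 -0.04334258 -0.69705893] 52.43388890243892 326.0485123504845 201.00043377544543 [0.01872956 0.         0.         0.         0.        ]
{'time_s': 0.1, 'joints': array([ 1.30351023,  0.61583893, -0.0126037 ,  1.42477372,  0.00810813,
        1.10339378, -0.04032715]), 'joint_vel': array([-0.00012834, -0.00180916,  0.00080676, -0.00393308, -0.00164139,
        0.00089954,  0.00116611]), 'joint_torque': array([ 1.47244915e-03, -4.70378351e+01,  2.59925220e-01, -1.71570164e+01,
        1.00178464e-02,  5.79421321e-03, -1.53216030e-05]), 'eef_pos': array([ 154.83885858, -630.57054365,  231.8317353 ]), 'orientation': array([-1.17024341e-03,  9.92752897e-01,  1.20167754e-01, -1.64208340e-04]), 'ft_force': array([ 0.60217132,  0.00901752, -0.3908204 ]), 'torque': array([-0.05661619,  0.00312819,  0.00639159]), 'finger_force': 0.0, 'width': 0.9981426434206369}
```

View pics/top0.png

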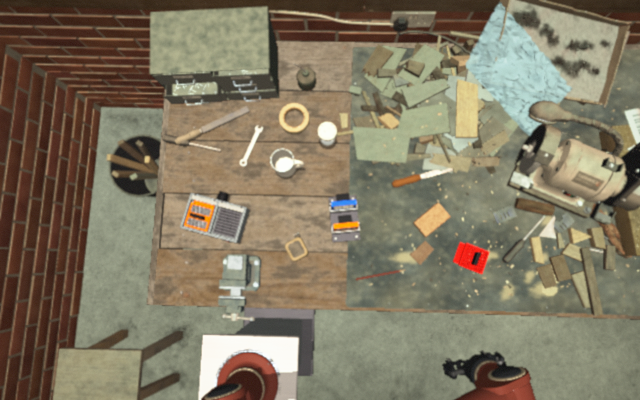

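View pics/scene0.png

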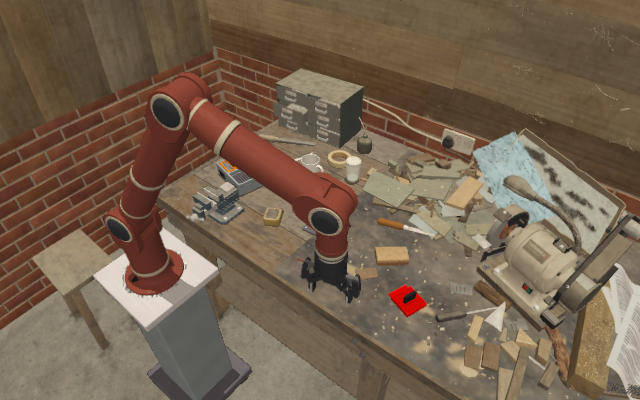

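The top view shows the extractor at about (213,218), the rack at (344,218) with the blue filter in the upper slot (344,204) and the orange one in the lower slot (345,227). The mug is at (285,163), the tape at (297,248), and the red decoy at (472,258).

```bash
python3 - <<'E'
from h import *
f=pickle.load(open('pics/top0.png.pkl','rb'))
im=f['image'][:,:,::-1]
a=cv2.resize(im[180:255,170:260],None,fx=4.4,fy=4.4,interpolation=cv2.INTER_CUBIC)
b=cv2.resize(im[180:255,300:390],None,fx=4.4,fy=4.4,interpolation=cv2.INTER_CUBIC)
cv2.imwrite('pics/crop0.png',np.hstack([a,b]))
for n,uv,z in[('ext',(213,218),60),('rack',(344,219),50),('blue',(344,204),108),('or',(345,227),108),('mug',(284,165),50),('tape',(297,248),33)]: print(n,atz(f,[uv],z)[0].round())
w=grab('wrist'); print(w['eye'],rot(w).round(3),w['fov_y'],w['D'])
s=read_state(); print(s['eef_pos'],R.from_quat(s['orientation'],scalar_first=True).as_matrix().round(3))
E
```

```text
ext [534. 130.  60.]
rack [ 542. -305.   50.]
blue [ 584. -302.  108.]
or [ 511. -307.  108.]
mug [721. -97.  50.]
tape [ 443. -150.   33.]
[ 229.5635031  -612.05551093  373.37787879] [[ 0.239  0.926  0.291]
 [-0.971  0.229  0.068]
 [-0.004 -0.299  0.954]] 71.71417941120022 [-0.04173659  0.          0.          0.          0.        ]
[ 154.89619508 -630.6618051   231.98917808] [[ 0.971  0.239 -0.   ]
 [ 0.239 -0.971  0.002]
 [-0.    -0.002 -1.   ]]
```

View pics/crop0.png

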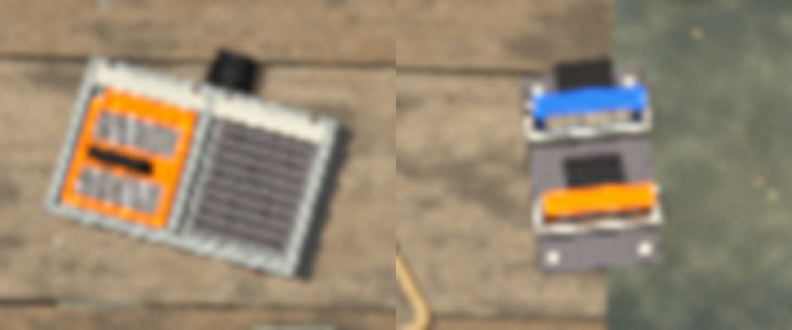

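The crop confirms the handles point up-image (+x), and the empty bay is the right one with its lip at the up end. The extractor yaw is about -17°. I'll move above the rack for a close look.

```bash
python3 -m handwheel '[{"tx":0.3,"ty":0.25,"wz":0.08},{"tx":0.5,"ty":0.4,"wz":0.16},{"tx":0.75,"ty":0.6,"wz":0.24},{"tx":1,"ty":0.8,"wz":0.32},{"tx":1,"ty":0.8,"wz":0.32}]'
python3 -m handwheel '[{"tx":0.25,"ty":0.2,"wz":0.08},{"tx":0.5,"ty":0.4,"wz":0.16},{"tx":0.75,"ty":0.6,"wz":0.24},{"tx":1,"ty":0.8,"wz":0.32},{"tx":1,"ty":0.8,"wz":0.32}]'
python3 -m handwheel '[{"tx":0.2,"ty":0.15,"tz":0.1,"wz":0.08},{"tx":0.4,"ty":0.3,"tz":0.2,"wz":0.16},{"tx":0.6,"ty":0.45,"tz":0.3,"wz":0.24},{"tx":0.7,"ty":0.57,"tz":0.3,"wz":0.3},{"tx":0.7,"ty":0.57,"tz":0.3,"wz":0.3},{"tx":0.7,"ty":0.57,"tz":0.3,"wz":0.3}]'
python3 - <<'E'
from h import *
f=grab('wrist','w1.png'); s=read_state(); print(s['eef_pos'],s['joints'].round(2),s['time_s'],s['ft_force'],f['eye'])
im=f['image'][:,:,::-1]; cv2.imwrite('pics/w1.png',cv2.resize(im,(800,500),interpolation=cv2.INTER_CUBIC))
E
```

```text
[ 154.91805818 -630.78206054  232.15197955] [ 1.3   0.62 -0.01  1.42  0.01  1.1  -0.04] 0.2 [-0.63964995 -0.28954073 -0.20437492] [ 229.57776692 -612.11206276  373.53116733]validation failed for argument at $[0]...
validation failed for argument at $[0]...
validation failed for argument at $[0]...
```

View pics/w1.png

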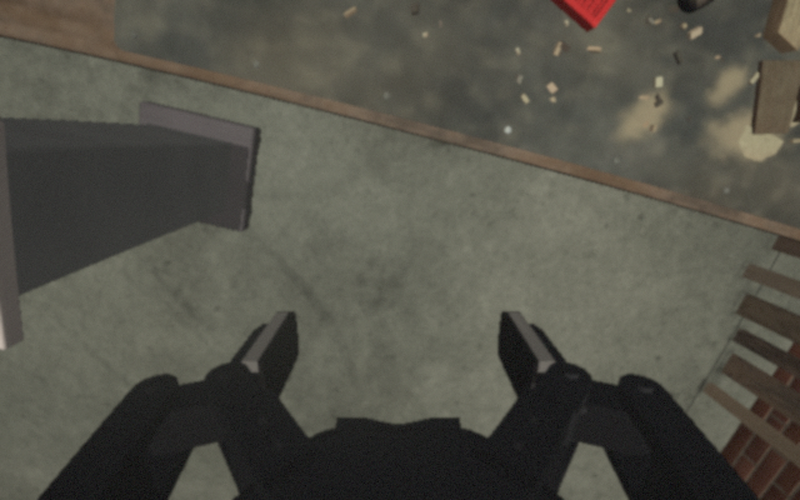

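The moves were refused, so this frame is still the start view. The rows probably need every key, so I'll retry with all of them.

```bash
python3 -m handwheel '[{"gripper":0,"tx":0.25,"ty":0.2,"tz":0,"wx":0,"wy":0,"wz":0.08},{"gripper":0,"tx":0.5,"ty":0.4,"tz":0,"wx":0,"wy":0,"wz":0.16},{"gripper":0,"tx":0.75,"ty":0.6,"tz":0,"wx":0,"wy":0,"wz":0.24},{"gripper":0,"tx":1,"ty":0.8,"tz":0,"wx":0,"wy":0,"wz":0.32},{"gripper":0,"tx":1,"ty":0.8,"tz":0,"wx":0,"wy":0,"wz":0.32}]'
```

```text
time_s: 0.62
eef_pos: [309.8, -507.0, 232.9]
orientation: [-0.001, 0.934, 0.357, 0.002]
ft_force: [1.1, 0.3, 0.5]
width: 0.999
finger_force: 0.0
```

```bash
python3 -m handwheel '[{"gripper":0,"tx":0.25,"ty":0.2,"tz":0,"wx":0,"wy":0,"wz":0.08},{"gripper":0,"tx":0.5,"ty":0.4,"tz":0,"wx":0,"wy":0,"wz":0.16},{"gripper":0,"tx":0.75,"ty":0.6,"tz":0,"wx":0,"wy":0,"wz":0.24},{"gripper":0,"tx":1,"ty":0.8,"tz":0,"wx":0,"wy":0,"wz":0.32},{"gripper":0,"tx":1,"ty":0.8,"tz":0,"wx":0,"wy":0,"wz":0.32}]'
python3 -m handwheel '[{"gripper":0,"tx":0.25,"ty":0.15,"tz":0.1,"wx":0,"wy":0,"wz":0.08},{"gripper":0,"tx":0.5,"ty":0.3,"tz":0.2,"wx":0,"wy":0,"wz":0.16},{"gripper":0,"tx":0.7,"ty":0.45,"tz":0.3,"wx":0,"wy":0,"wz":0.24},{"gripper":0,"tx":0.8,"ty":0.57,"tz":0.3,"wx":0,"wy":0,"wz":0.3},{"gripper":0,"tx":0.8,"ty":0.57,"tz":0.3,"wx":0,"wy":0,"wz":0.3},{"gripper":0,"tx":0.8,"ty":0.57,"tz":0.3,"wx":0,"wy":0,"wz":0.3}]'
python3 - <<'E'
from h import *
f=grab('wrist','w2.png'); s=read_state(); print(s['eef_pos'],s['joints'].round(2),s['time_s'],s['ft_force'],f['eye'])
im=f['image'][:,:,::-1]; cv2.imwrite('pics/w2.png',cv2.resize(im,(800,500),interpolation=cv2.INTER_CUBIC))
E
```

```text
time_s: 1.03
eef_pos: [459.2, -386.4, 233.0]
orientation: [-0.0, 0.822, 0.569, 0.002]
ft_force: [1.3, 0.7, 1.0]
width: 1.0
finger_force: 0.0
time_s: 1.53
eef_pos: [576.5, -302.9, 277.7]
orientation: [-0.0, 0.677, 0.736, 0.001]
ft_force: [-0.5, -1.1, 0.2]
width: 0.999
finger_force: 0.0
[ 574.80562448 -305.53934809  277.30572011] [ 0.68  0.61 -0.41  1.34  0.25  1.24  0.33] 1.5833 [-0.00521348  0.05151791  0.26223577] [ 570.49588743 -226.39466796  419.35838006]
```

View pics/w2.png

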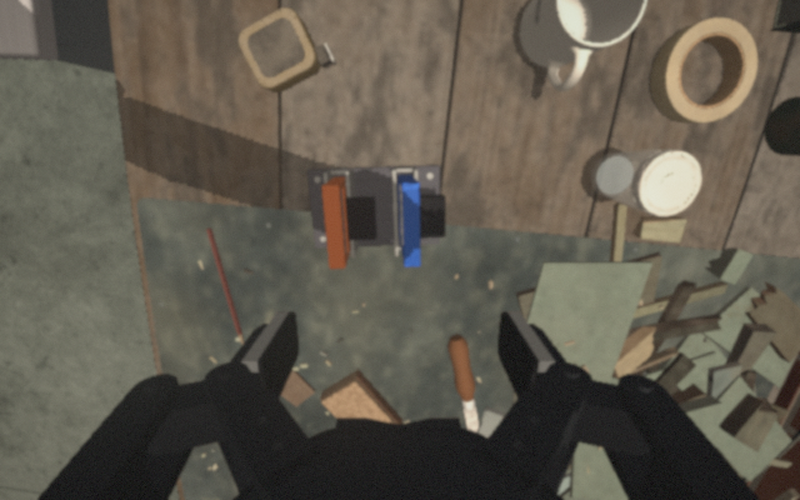

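The blue filter's top edge has corners near (400,182), (418,182), (421,266) and (404,267). The orange one is at (324,181)-(346,268), and the tape is at the upper left.

```bash
python3 - <<'E'
from h import *
f=pickle.load(open('pics/w2.png.pkl','rb'))
uv=np.array([(400,182),(418,182),(421,266),(404,267)])*.8
P=atz(f,uv,108); print(P.round(1),P.mean(0)); d=P[2]+P[3]-P[0]-P[1]; print('edge yaw',np.degrees(np.arctan2(d[1],d[0])))
O=atz(f,np.array([(324,181),(343,181),(346,268),(329,268)])*.8,108);print(O.mean(0).round(1))
# base bolts
print(atz(f,np.array([(430,176),(318,180),(322,239)])*.8,8).round(1))
s=read_state();m=R.from_quat(s['orientation'],scalar_first=True).as_matrix(); print(m.round(3))
E
```

```text
[[ 575.3 -259.5  108. ]
 [ 591.3 -258.1  108. ]
 [ 602.3 -336.9  108. ]
 [ 586.2 -339.3  108. ]] [ 588.75754814 -298.44605034  108.        ]
edge yaw -82.17097069394868
[ 519.5 -304.7  108. ]
[[ 611.3 -260.2    8. ]
 [ 480.6 -275.9    8. ]
 [ 486.9 -347.6    8. ]]
[[-0.08   0.997 -0.002]
 [ 0.997  0.08  -0.   ]
 [-0.    -0.002 -1.   ]]
```

```bash
python3 -m handwheel '[{"gripper":60,"tx":0.09,"ty":0.04,"tz":-0.25,"wx":0,"wy":0,"wz":0.035},{"gripper":60,"tx":0.09,"ty":0.04,"tz":-0.45,"wx":0,"wy":0,"wz":0.035},{"gripper":60,"tx":0.09,"ty":0.04,"tz":-0.6,"wx":0,"wy":0,"wz":0.035},{"gripper":60,"tx":0.09,"ty":0.04,"tz":-0.7,"wx":0,"wy":0,"wz":0.035},{"gripper":60,"tx":0.09,"ty":0.04,"tz":-0.7,"wx":0,"wy":0,"wz":0.035},{"gripper":60,"tx":0.09,"ty":0.04,"tz":-0.7,"wx":0,"wy":0,"wz":0.035}]' 40
python3 - <<'E'
from h import *
f=grab('wrist','w3.png'); s=read_state(); print(s['eef_pos'],s['joints'].round(2),s['time_s'],s['ft_force'],f['eye'],s['width'])
im=f['image'][:,:,::-1]; cv2.imwrite('pics/w3.png',cv2.resize(im,(800,500),interpolation=cv2.INTER_CUBIC))
E
```

```text
time_s: 2.08
eef_pos: [586.7, -301.7, 171.9]
orientation: [-0.001, 0.66, 0.751, -0.001]
ft_force: [-0.1, -0.6, 0.2]
width: 0.764
finger_force: 0.0
[ 587.97408628 -301.45664725  173.44429449] [ 0.66  0.71 -0.4   1.45  0.3   1.03  0.32] 2.1333 [-0.31948842  0.1184146  -0.24030755] [ 577.78688263 -225.28001828  313.494512  ] 0.7659415984728464
```

View pics/w3.png

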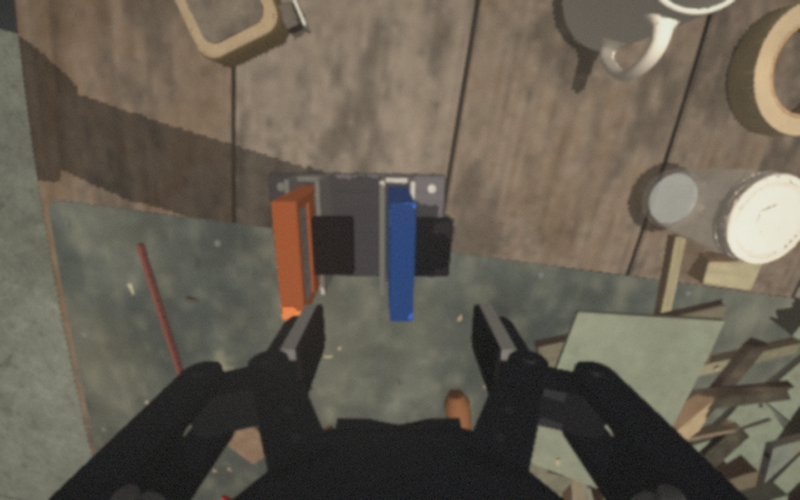

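The blue filter's top runs from about (402,195) to (402,320), well centred between the open fingers.

```bash
python3 - <<'E'
from h import *
f=pickle.load(open('pics/w3.png.pkl','rb'))
P=atz(f,np.array([(402,193),(401.5,319)])*.8,108); print(P.round(1),P.mean(0)); d=P[1]-P[0]; print(np.linalg.norm(d),np.degrees(np.arctan2(d[1],d[0])))
P=atz(f,np.array([(275,200),(290,318)])*.8,108); print(P)
E
python3 -m handwheel '[{"gripper":60,"tx":0.0,"ty":0.01,"tz":-0.2,"wx":0,"wy":0,"wz":0},{"gripper":60,"tx":0.0,"ty":0.01,"tz":-0.35,"wx":0,"wy":0,"wz":0},{"gripper":60,"tx":0.0,"ty":0.01,"tz":-0.45,"wx":0,"wy":0,"wz":0},{"gripper":60,"tx":0.0,"ty":0.01,"tz":-0.45,"wx":0,"wy":0,"wz":0}]'
```

```text
[[ 583.3 -253.6  108. ]
 [ 594.1 -336.3  108. ]] [ 588.6695679  -294.95950768  108.        ]
83.44028630360086 -82.57615083075605
[[ 508.28756547 -267.46744785  108.        ]
 [ 520.17548389 -345.58918784  108.        ]]
time_s: 2.47
eef_pos: [586.7, -298.6, 103.5]
orientation: [-0.002, 0.659, 0.752, -0.001]
ft_force: [-0.9, 0.3, 0.6]
width: 0.765
finger_force: 0.0
```

```bash
python3 -m handwheel '[{"gripper":255,"tx":0.01,"ty":0,"tz":0,"wx":0,"wy":0,"wz":0},{"gripper":255,"tx":0.01,"ty":0,"tz":0,"wx":0,"wy":0,"wz":0},{"gripper":255,"tx":0.01,"ty":0,"tz":0,"wx":0,"wy":0,"wz":0},{"gripper":255,"tx":0.01,"ty":0,"tz":0,"wx":0,"wy":0,"wz":0},{"gripper":255,"tx":0.01,"ty":0,"tz":0,"wx":0,"wy":0,"wz":0},{"gripper":255,"tx":0.01,"ty":0,"tz":0,"wx":0,"wy":0,"wz":0},{"gripper":255,"tx":0.01,"ty":0,"tz":0,"wx":0,"wy":0,"wz":0}]' 60
python3 -m handwheel '[{"gripper":255,"tx":0,"ty":0,"tz":0.1,"wx":0,"wy":0,"wz":0},{"gripper":255,"tx":0,"ty":0,"tz":0.25,"wx":0,"wy":0,"wz":0},{"gripper":255,"tx":0,"ty":0,"tz":0.45,"wx":0,"wy":0,"wz":0},{"gripper":255,"tx":0,"ty":0,"tz":0.65,"wx":0,"wy":0,"wz":0},{"gripper":255,"tx":0,"ty":0,"tz":0.85,"wx":0,"wy":0,"wz":0},{"gripper":255,"tx":0,"ty":0,"tz":1,"wx":0,"wy":0,"wz":0},{"gripper":255,"tx":0,"ty":0,"tz":1,"wx":0,"wy":0,"wz":0}]'
python3 - <<'E'
from h import *
print(read_state()['joints'].round(2))
E
```

```text
time_s: 3.05
eef_pos: [590.1, -298.8, 107.5]
orientation: [0.001, 0.659, 0.752, -0.0]
ft_force: [-2.7, 0.9, 4.5]
width: 0.143
finger_force: 58.6
time_s: 3.63
eef_pos: [593.1, -298.8, 262.4]
orientation: [0.006, 0.659, 0.752, 0.002]
ft_force: [1.4, -0.4, -0.3]
width: 0.142
finger_force: 58.6
[ 0.66  0.64 -0.42  1.34  0.27  1.21  0.35]
```

```bash
python3 -m handwheel '[{"gripper":255,"tx":-0.08,"ty":0.2,"tz":0,"wx":0,"wy":0,"wz":0},{"gripper":255,"tx":-0.16,"ty":0.4,"tz":0,"wx":0.01,"wy":-0.075,"wz":0},{"gripper":255,"tx":-0.24,"ty":0.6,"tz":0,"wx":0.02,"wy":-0.15,"wz":0},{"gripper":255,"tx":-0.32,"ty":0.8,"tz":0,"wx":0.03,"wy":-0.225,"wz":0},{"gripper":255,"tx":-0.32,"ty":0.86,"tz":0,"wx":0.04,"wy":-0.3,"wz":0},{"gripper":255,"tx":-0.32,"ty":0.86,"tz":0,"wx":0.05,"wy":-0.375,"wz":0},{"gripper":255,"tx":-0.32,"ty":0.86,"tz":0,"wx":0.06,"wy":-0.45,"wz":0},{"gripper":255,"tx":-0.32,"ty":0.86,"tz":0,"wx":0.07,"wy":-0.525,"wz":0},{"gripper":255,"tx":-0.32,"ty":0.86,"tz":0,"wx":0.08,"wy":-0.6,"wz":0},{"gripper":255,"tx":-0.32,"ty":0.86,"tz":0,"wx":0.083,"wy":-0.634,"wz":0},{"gripper":255,"tx":-0.32,"ty":0.86,"tz":0,"wx":0.083,"wy":-0.634,"wz":0},{"gripper":255,"tx":-0.32,"ty":0.86,"tz":0,"wx":0.083,"wy":-0.634,"wz":0}]'
python3 - <<'E'
from h import *
s=read_state();m=R.from_quat(s['orientation'],scalar_first=True).as_matrix(); print(m.round(3),s['joints'].round(2))
f=grab('scene','s4.png'); im=f['image'][100:330,180:480,::-1]; cv2.imwrite('pics/s4.png',cv2.resize(im,(780,598),interpolation=cv2.INTER_CUBIC))
E
```

```text
time_s: 4.63
eef_pos: [542.9, -184.1, 279.5]
orientation: [0.254, 0.597, 0.692, 0.315]
ft_force: [-0.4, -0.2, 0.3]
width: 0.144
finger_force: 59.1
[[-0.158  0.666  0.729]
 [ 0.987  0.089  0.133]
 [ 0.024  0.74  -0.672]] [ 1.33  0.5  -1.1   2.16 -0.79  0.01  1.38]
```

View pics/s4.png

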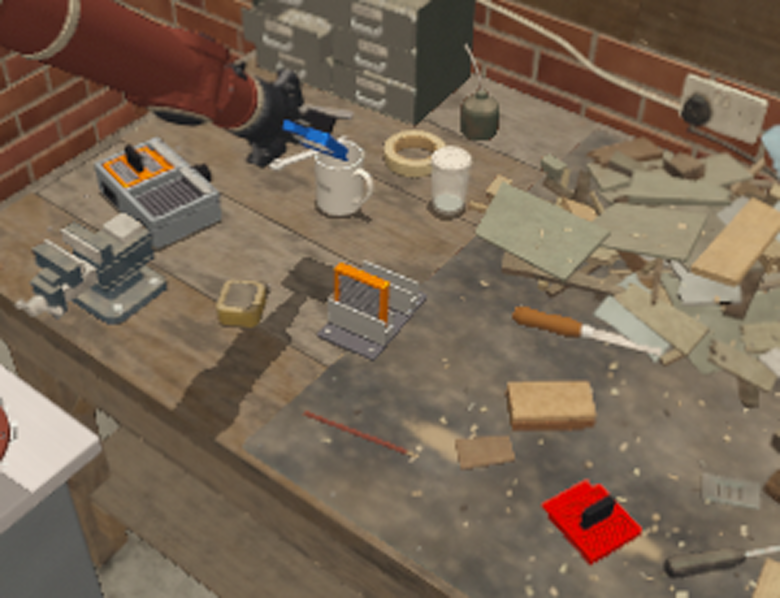

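Held correctly: blue filter at (320,138), handle up. Joint 6 is at its limit though, so I'll use a smaller tilt and let the filter tip over on opening.

```bash
python3 -m handwheel '[{"gripper":255,"tx":0.1,"ty":0,"tz":0,"wx":-0.01,"wy":0.08,"wz":0},{"gripper":255,"tx":0.2,"ty":0,"tz":0,"wx":-0.02,"wy":0.16,"wz":0},{"gripper":255,"tx":0.23,"ty":0,"tz":-0.2,"wx":-0.033,"wy":0.252,"wz":0},{"gripper":255,"tx":0.23,"ty":0,"tz":-0.4,"wx":-0.033,"wy":0.252,"wz":0},{"gripper":255,"tx":0.23,"ty":0,"tz":-0.6,"wx":-0.033,"wy":0.252,"wz":0},{"gripper":255,"tx":0.23,"ty":0,"tz":-0.75,"wx":-0.033,"wy":0.252,"wz":0},{"gripper":255,"tx":0.23,"ty":0,"tz":-0.75,"wx":-0.033,"wy":0.252,"wz":0},{"gripper":255,"tx":0.23,"ty":0,"tz":-0.75,"wx":-0.033,"wy":0.252,"wz":0}]'
python3 - <<'E'
from h import *
s=read_state();m=R.from_quat(s['orientation'],scalar_first=True).as_matrix(); print(m.round(3),s['joints'].round(2),s['eef_pos'])
E
```

```text
time_s: 5.35
eef_pos: [577.5, -181.7, 166.0]
orientation: [0.133, 0.638, 0.737, 0.18]
ft_force: [-0.2, 0.8, -1.2]
width: 0.142
finger_force: 59.1
[[-0.15   0.893  0.425]
 [ 0.988  0.121  0.096]
 [ 0.034  0.435 -0.9  ]] [ 0.54  0.52 -0.22  1.97 -0.48  0.32  0.95] [ 577.46580298 -181.74559654  165.99757514]
```

```bash
python3 -m handwheel '[{"gripper":255,"tx":0,"ty":0,"tz":-0.1,"wx":0.006,"wy":-0.05,"wz":0},{"gripper":255,"tx":0,"ty":0,"tz":-0.25,"wx":0.012,"wy":-0.1,"wz":0},{"gripper":255,"tx":0,"ty":0,"tz":-0.38,"wx":0.012,"wy":-0.1,"wz":0},{"gripper":255,"tx":0,"ty":0,"tz":-0.45,"wx":0.012,"wy":-0.1,"wz":0},{"gripper":255,"tx":0,"ty":0,"tz":-0.5,"wx":0.012,"wy":-0.1,"wz":0},{"gripper":255,"tx":0,"ty":0,"tz":-0.5,"wx":0.012,"wy":-0.1,"wz":0}]'
python3 - <<'E'
from h import *
s=read_state();m=R.from_quat(s['orientation'],scalar_first=True).as_matrix(); print(m.round(3),s['joints'].round(2),s['eef_pos'],s['ft_force'])
f=grab('wrist','w5.png'); im=f['image'][:,:,::-1]; cv2.imwrite('pics/w5.png',cv2.resize(im,(800,500),interpolation=cv2.INTER_CUBIC))
E
```

```text
time_s: 5.85
eef_pos: [586.2, -197.7, 110.1]
orientation: [0.171, 0.624, 0.726, 0.231]
ft_force: [0.1, -3.9, -1.9]
width: 0.142
finger_force: 59.1
[[-0.162  0.828  0.537]
 [ 0.986  0.114  0.122]
 [ 0.04   0.549 -0.835]] [ 0.83  0.69 -0.56  2.06 -1.36  0.01  1.98] [ 586.18106686 -197.67351374  110.10441482] [ 0.06066324 -3.88249037 -1.89571972]
```

View pics/w5.png

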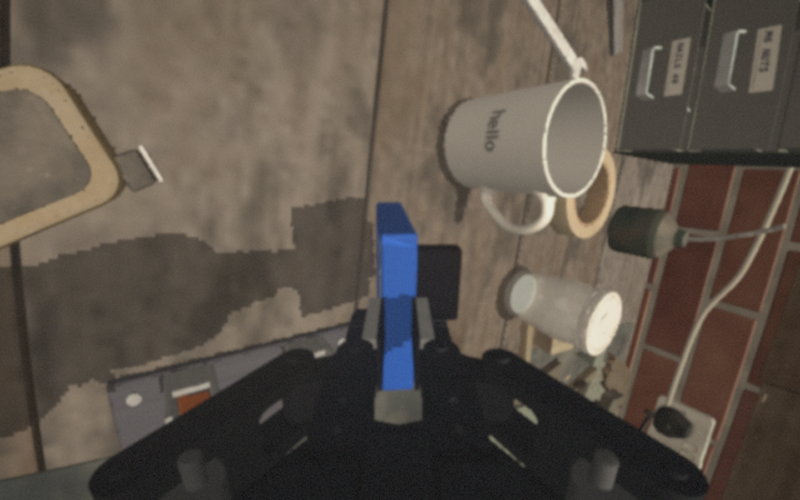

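The picture shows the blue filter in the jaws (398,300), clear of the mug handle (520,215). The wrist joints are at their limits, so I'll ease the tilt to about 22° and touch down.

```bash
python3 -m handwheel '[{"gripper":255,"tx":0.05,"ty":0.02,"tz":0.1,"wx":-0.008,"wy":0.065,"wz":0},{"gripper":255,"tx":0.1,"ty":0.02,"tz":0.1,"wx":-0.016,"wy":0.127,"wz":0},{"gripper":255,"tx":0.1,"ty":0.02,"tz":0.05,"wx":-0.016,"wy":0.127,"wz":0},{"gripper":255,"tx":0.1,"ty":0.02,"tz":0,"wx":-0.016,"wy":0.127,"wz":0},{"gripper":255,"tx":0.1,"ty":0.02,"tz":-0.05,"wx":-0.016,"wy":0.127,"wz":0},{"gripper":255,"tx":0.1,"ty":0.02,"tz":-0.08,"wx":-0.016,"wy":0.127,"wz":0},{"gripper":255,"tx":0.1,"ty":0.02,"tz":-0.1,"wx":-0.016,"wy":0.127,"wz":0}]'
python3 - <<'E'
from h import *
s=read_state();m=R.from_quat(s['orientation'],scalar_first=True).as_matrix(); print(m.round(3),s['joints'].round(2),s['eef_pos'],s['ft_force'])
E
```

```text
time_s: 6.48
eef_pos: [603.3, -188.9, 97.1]
orientation: [0.106, 0.641, 0.741, 0.167]
ft_force: [-9.2, 6.8, 30.9]
width: 0.142
finger_force: 65.4
[[-0.155  0.915  0.371]
 [ 0.986  0.122  0.111]
 [ 0.056  0.383 -0.922]] [ 0.28  0.66  0.17  1.91 -0.98  0.43  1.41] [ 603.27066324 -188.85384548   97.10643654] [-9.18827355  6.75473119 30.87900925]
```

```bash
python3 -m handwheel '[{"gripper":255,"tx":0,"ty":0,"tz":0.02,"wx":0.003,"wy":-0.03,"wz":0},{"gripper":255,"tx":0,"ty":0,"tz":0.02,"wx":0.006,"wy":-0.05,"wz":0},{"gripper":255,"tx":0,"ty":0,"tz":0.02,"wx":0.006,"wy":-0.05,"wz":0}]'
python3 -m handwheel '[{"gripper":0,"tx":0,"ty":0,"tz":0,"wx":0,"wy":0,"wz":0},{"gripper":0,"tx":0,"ty":0,"tz":0,"wx":0,"wy":0,"wz":0},{"gripper":0,"tx":0,"ty":0,"tz":0,"wx":0,"wy":0,"wz":0},{"gripper":0,"tx":0,"ty":0,"tz":0,"wx":0,"wy":0,"wz":0},{"gripper":0,"tx":0,"ty":0,"tz":0,"wx":0,"wy":0,"wz":0},{"gripper":0,"tx":0,"ty":0,"tz":0,"wx":0,"wy":0,"wz":0},{"gripper":0,"tx":0,"ty":0,"tz":0,"wx":0,"wy":0,"wz":0},{"gripper":0,"tx":0,"ty":0,"tz":0,"wx":0,"wy":0,"wz":0}]'
python3 - <<'E'
from h import *
s=read_state();m=R.from_quat(s['orientation'],scalar_first=True).as_matrix(); print(m.round(3),s['joints'].round(2),s['eef_pos'],s['ft_force'])
f=grab('wrist','w6.png'); im=f['image'][:,:,::-1]
g=grab('scene','s6.png'); jm=g['image'][130:280,270:390,::-1]
cv2.imwrite('pics/w6.png',np.hstack([cv2.resize(im,(480,300)),cv2.resize(jm,(240,300),interpolation=cv2.INTER_CUBIC)]))
E
```

```text
time_s: 6.73
eef_pos: [598.8, -193.3, 96.7]
orientation: [0.13, 0.639, 0.734, 0.19]
ft_force: [-1.2, 0.9, 2.4]
width: 0.142
finger_force: 59.9
time_s: 7.4
eef_pos: [601.7, -190.5, 96.2]
orientation: [0.131, 0.635, 0.737, 0.189]
ft_force: [-0.2, 0.5, -0.1]
width: 0.998
finger_force: 0.0
[[-0.159  0.887  0.433]
 [ 0.986  0.121  0.114]
 [ 0.048  0.445 -0.894]] [ 0.4   0.66  0.01  1.97 -1.11  0.32  1.59] [ 601.69244352 -190.53989406   96.22163491] [-0.24366476  0.51187087 -0.10328188]
```

View pics/w6.png

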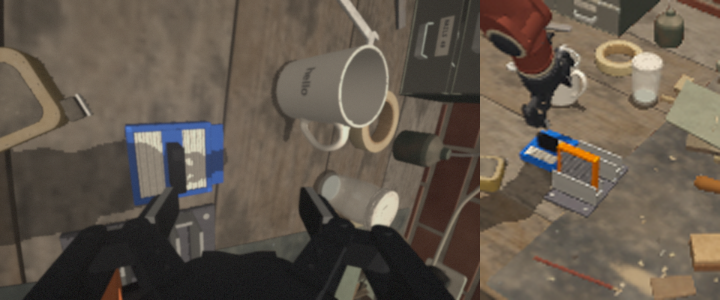

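Blue lies flat, handle up, with the handle at about (176,165) in the left panel. I'll straighten the tool and hover to measure it.

```bash
python3 -m handwheel '[{"gripper":0,"tx":0,"ty":0,"tz":0.2,"wx":-0.005,"wy":0.04,"wz":0},{"gripper":0,"tx":0,"ty":0,"tz":0.4,"wx":-0.015,"wy":0.12,"wz":0},{"gripper":0,"tx":-0.1,"ty":0,"tz":0.6,"wx":-0.025,"wy":0.2,"wz":0},{"gripper":0,"tx":-0.2,"ty":0,"tz":0.75,"wx":-0.035,"wy":0.27,"wz":0},{"gripper":0,"tx":-0.3,"ty":0,"tz":0.75,"wx":-0.04,"wy":0.305,"wz":0},{"gripper":0,"tx":-0.3,"ty":0,"tz":0.75,"wx":-0.04,"wy":0.305,"wz":0},{"gripper":0,"tx":-0.3,"ty":0,"tz":0.75,"wx":-0.04,"wy":0.305,"wz":0}]'
python3 - <<'E'
from h import *
f=grab('wrist','w7.png')
s=read_state();m=R.from_quat(s['orientation'],scalar_first=True).as_matrix(); print(m.round(3),s['joints'].round(2),s['eef_pos'],s['ft_force'])
im=f['image']; hsv=cv2.cvtColor(im,cv2.COLOR_RGB2HSV)
mk=cv2.inRange(hsv,(100,120,60),(130,255,255)); n,l,st,c=cv2.connectedComponentsWithStats(mk); i=1+st[1:,4].argmax(); print(st[i])
x,y,w,h=st[i][:4]; x0,y0=max(x-20,0),max(y-20,0)
cr=im[y0:y+h+20,x0:x+w+20,::-1]; k=min(780/cr.shape[1],590/cr.shape[0]); print(x0,y0,k,cr.shape)
cv2.imwrite('pics/w7c.png',cv2.resize(cr,None,fx=k,fy=k,interpolation=cv2.INTER_CUBIC))
E
```

```text
time_s: 8.08
eef_pos: [557.3, -189.3, 208.0]
orientation: [-0.021, 0.657, 0.754, 0.019]
ft_force: [0.4, 0.1, -0.3]
width: 1.002
finger_force: 0.0
[[-0.135  0.991 -0.008]
 [ 0.989  0.135  0.057]
 [ 0.058 -0.    -0.998]] [-0.04  0.62  0.61  1.64 -0.44  1.06  0.85] [ 556.08772489 -189.89001284  207.37645282] [-0.13451896  0.16011385  0.25805679]
[ 294  157   79   63 1755]
274 137 5.728155339805825 (103, 119, 3)
```

View pics/w7c.png

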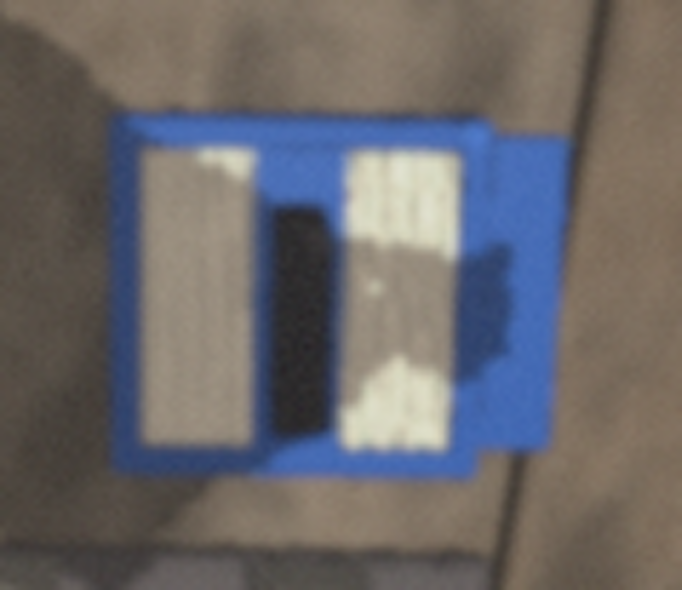

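The crop shows tongue-end corners at (570,138) and (548,450), frame -y corners at (113,472) and (475,476), and the handle top at (275–325, 205–435). That was my tenth picture, so I'll work by image code from here. Next I'll fit the pose.

```bash
cat >> h.py <<'E'
from scipy.optimize import least_squares
def T(p,P):
    c,s=np.cos(p[2]),np.sin(p[2]); P=np.array(P,float); z0=p[3] if len(p)>3 else 0
    return np.c_[p[0]+c*P[:,0]-s*P[:,1],p[1]+s*P[:,0]+c*P[:,1],P[:,2]+z0]
E
python3 - <<'E'
from h import *
f=pickle.load(open('pics/w7.png.pkl','rb')); print(f['eye'])
uv=np.array([(570,138),(548,450),(113,472),(475,476),(300,205),(300,437)])/5.728-0.4+[274,137]
M=[(50,36,6),(50,-36,6),(-50,-40,16),(32,-40,16),(-9,22,46),(-9,-22,46)]
r=least_squares(lambda p:(proj(f,T(p,M))-uv).ravel(),[590,-190,0.1])
print(r.x[:2].round(1),np.degrees(r.x[2]),(r.fun.reshape(-1,2)*5.7).round(1))
print('handle',T(r.x,[(-9,0,31)]))
print(((proj(f,T(r.x,[(-50,40,0),(-50,40,16),(32,40,0),(32,40,16)]))-[274,137]+.4)*5.728).round())
s=read_state();y=R.from_quat(s['orientation'],scalar_first=True).as_matrix()
print(s['eef_pos'],y.round(3)); print('level rotvec',(R.from_matrix(np.c_[np.array([np.sin(r.x[2]),-np.cos(r.x[2]),0])*-1,[np.cos(r.x[2]),np.sin(r.x[2]),0],[0,0,-1]])*R.from_matrix(y).inv()).as_rotvec()/1.5)
E
```

```text
[ 548.1811364  -121.16289673  353.63821164]
[ 576.1 -188. ] 6.630818755399657 [[ 0.3 -5.4]
 [ 0.5 -2.4]
 [-4.2 -3.5]
 [ 0.2  0.2]
 [ 4.6 13. ]
 [-1.9 -3.3]]
handle [[ 567.12525353 -189.08671782   31.        ]]
[[115. 101.]
 [109. 108.]
 [485. 110.]
 [496. 116.]]
[ 556.08772489 -189.89001284  207.37645282] [[-0.135  0.991 -0.008]
 [ 0.989  0.135  0.057]
 [ 0.058 -0.    -0.998]]
level rotvec [-0.03833376 -0.00488597 -0.01308689]
```

```bash
python3 -m handwheel '[{"gripper":60,"tx":0.07,"ty":0,"tz":-0.15,"wx":-0.038,"wy":-0.005,"wz":-0.013},{"gripper":60,"tx":0.07,"ty":0,"tz":-0.35,"wx":-0.038,"wy":-0.005,"wz":-0.013},{"gripper":60,"tx":0.07,"ty":0,"tz":-0.55,"wx":-0.038,"wy":-0.005,"wz":-0.013},{"gripper":60,"tx":0.07,"ty":0,"tz":-0.67,"wx":-0.038,"wy":-0.005,"wz":-0.013},{"gripper":60,"tx":0.07,"ty":0,"tz":-0.67,"wx":-0.038,"wy":-0.005,"wz":-0.013},{"gripper":60,"tx":0.07,"ty":0,"tz":-0.67,"wx":-0.038,"wy":-0.005,"wz":-0.013}]'
python3 - <<'E'
from h import *
f=grab('wrist','w8.png')
s=read_state();m=R.from_quat(s['orientation'],scalar_first=True).as_matrix(); print(m.round(3),s['joints'].round(2),s['eef_pos'],s['ft_force'])
# check blue mask edges vs model
p=[576.1,-188,np.radians(6.63)]
print(proj(f,T(p,[(50,36,6),(50,-36,6),(-50,-40,16),(32,-40,16)])).round(1))
mk=cv2.inRange(cv2.cvtColor(f['image'],cv2.COLOR_RGB2HSV),(100,120,50),(130,255,255)); n,l,st,c=cv2.connectedComponentsWithStats(mk); print(st[1:][st[1:,4]>200])
# tongue right edge col at rows
for r in range(0,400,20):
    q=np.nonzero(mk[r])[0]
    if len(q): print(r,q.min(),q.max())
E
```

```text
time_s: 8.63
eef_pos: [565.2, -191.2, 106.8]
orientation: [-0.001, 0.666, 0.746, -0.001]
ft_force: [-0.9, -0.8, 1.2]
width: 0.765
finger_force: 0.0
[[-0.113  0.994  0.001]
 [ 0.994  0.113 -0.001]
 [-0.001  0.001 -1.   ]] [-0.04  0.74  0.56  1.73 -0.51  0.82  0.87] [ 566.43591532 -191.86288892  108.36072717] [ 1.04558918 -0.52215137 -0.23665168]
[[387.4 160.2]
 [382.  235.2]
 [276.2 243.8]
 [364.6 243.7]]
[[ 274  158  114   87 3610]]
160 275 367
180 274 385
200 276 383
220 277 382
240 278 364
```

```bash
python3 -m handwheel '[{"gripper":60,"tx":0.005,"ty":0.015,"tz":-0.2,"wx":0,"wy":0,"wz":0},{"gripper":60,"tx":0.005,"ty":0.015,"tz":-0.33,"wx":0,"wy":0,"wz":0},{"gripper":60,"tx":0.005,"ty":0.015,"tz":-0.42,"wx":0,"wy":0,"wz":0},{"gripper":60,"tx":0.005,"ty":0.015,"tz":-0.42,"wx":0,"wy":0,"wz":0},{"gripper":255,"tx":0.005,"ty":0.015,"tz":-0.42,"wx":0,"wy":0,"wz":0},{"gripper":255,"tx":0.005,"ty":0.015,"tz":-0.42,"wx":0,"wy":0,"wz":0},{"gripper":255,"tx":0.005,"ty":0.015,"tz":-0.42,"wx":0,"wy":0,"wz":0},{"gripper":255,"tx":0.005,"ty":0.015,"tz":-0.42,"wx":0,"wy":0,"wz":0},{"gripper":255,"tx":0.005,"ty":0.015,"tz":-0.42,"wx":0,"wy":0,"wz":0},{"gripper":255,"tx":0.005,"ty":0.015,"tz":-0.42,"wx":0,"wy":0,"wz":0},{"gripper":255,"tx":0.005,"ty":0.015,"tz":-0.42,"wx":0,"wy":0,"wz":0}]' 80
python3 -m handwheel '[{"gripper":255,"tx":0,"ty":0,"tz":0.15,"wx":0,"wy":0,"wz":0},{"gripper":255,"tx":0,"ty":0,"tz":0.35,"wx":0,"wy":0,"wz":0},{"gripper":255,"tx":0,"ty":0,"tz":0.6,"wx":0,"wy":0,"wz":0},{"gripper":255,"tx":0,"ty":0,"tz":0.8,"wx":0,"wy":0,"wz":0},{"gripper":255,"tx":0,"ty":0,"tz":1,"wx":0,"wy":0,"wz":0},{"gripper":255,"tx":0,"ty":0,"tz":1,"wx":0,"wy":0,"wz":0},{"gripper":255,"tx":0,"ty":0,"tz":1,"wx":0,"wy":0,"wz":0}]'
```

```text
time_s: 9.6
eef_pos: [568.5, -189.0, 46.8]
orientation: [0.002, 0.665, 0.747, 0.0]
ft_force: [-0.2, 0.1, 6.6]
width: 0.068
finger_force: 78.7
time_s: 10.18
eef_pos: [568.5, -189.0, 197.0]
orientation: [0.002, 0.665, 0.747, 0.001]
ft_force: [-0.6, 0.6, -1.7]
width: 0.063
finger_force: 78.7
```

```bash
python3 -m handwheel '[{"gripper":255,"tx":-0.05,"ty":0.15,"tz":0.15,"wx":0,"wy":0,"wz":0},{"gripper":255,"tx":-0.1,"ty":0.35,"tz":0.3,"wx":0,"wy":0,"wz":-0.07},{"gripper":255,"tx":-0.2,"ty":0.55,"tz":0.5,"wx":0,"wy":0,"wz":-0.14},{"gripper":255,"tx":-0.3,"ty":0.75,"tz":0.65,"wx":0,"wy":0,"wz":-0.21},{"gripper":255,"tx":-0.38,"ty":0.9,"tz":0.67,"wx":0,"wy":0,"wz":-0.27},{"gripper":255,"tx":-0.38,"ty":1,"tz":0.67,"wx":0,"wy":0,"wz":-0.27}]'
python3 -m handwheel '[{"gripper":255,"tx":0,"ty":0.2,"tz":0,"wx":0,"wy":0,"wz":0},{"gripper":255,"tx":0,"ty":0.4,"tz":0,"wx":0,"wy":0,"wz":0},{"gripper":255,"tx":0,"ty":0.48,"tz":0,"wx":0,"wy":0,"wz":0},{"gripper":255,"tx":0,"ty":0.48,"tz":0,"wx":0,"wy":0,"wz":0},{"gripper":255,"tx":0,"ty":0.48,"tz":0,"wx":0,"wy":0,"wz":0}]'
python3 - <<'E'
from h import *
f=grab('wrist','w9.png'); g=grab('top','t9.png')
s=read_state();m=R.from_quat(s['orientation'],scalar_first=True).as_matrix(); print(m.round(3),s['joints'].round(2),s['eef_pos'],f['eye'])
H=cv2.cvtColor(f['image'],cv2.COLOR_RGB2HSV)
for n,lo,hi in(('or',(5,150,90),(20,255,255)),('blue',(100,120,50),(130,255,255))):
    mk=cv2.inRange(H,lo,hi); _,l,st,c=cv2.connectedComponentsWithStats(mk); print(n,st[1:][st[1:,4]>150])
p=[534,130,np.radians(-17)]
print(proj(f,T(p,[(61,98,60),(61,-98,60),(-61,-98,60),(-61,98,60)])).round())
for v in range(0,400,25): print(v,' '.join('%d/%d/%d'%tuple(H[v,u]) for u in range(0,640,40)))
E
```

```text
time_s: 10.68
eef_pos: [508.6, -35.2, 295.4]
orientation: [-0.001, 0.802, 0.598, -0.001]
ft_force: [-1.0, -0.0, -1.8]
width: 0.069
finger_force: 78.6
time_s: 11.1
eef_pos: [510.0, 33.6, 294.4]
orientation: [0.0, 0.801, 0.598, -0.002]
ft_force: [-0.1, -0.5, -0.9]
width: 0.065
finger_force: 78.5
[[ 0.289  0.957 -0.001]
 [ 0.957 -0.289 -0.003]
 [-0.003 -0.    -1.   ]] [-0.68  0.44  0.86  1.74 -0.36  1.13 -0.01] [510.31838735  31.40795754 295.27114413] [532.59422616 107.83871216 435.69757138]
or [[ 271   15   76   74 1939]]
blue [[ 256  174  148  112 5666]]
[[367.   9.]
 [359. 171.]
 [271. 170.]
 [264.   9.]]
0 21/55/107 23/53/106 19/48/90 16/57/107 15/77/113 15/84/103 16/61/113 15/59/121 16/64/128 14/67/111 16/64/116 14/71/118 15/73/70 16/73/105 15/71/107 16/67/103
25 23/53/121 26/46/110 26/41/87 18/67/84 15/85/105 16/74/117 14/61/113 10/74/128 14/29/113 27/17/139 14/65/114 15/72/117 14/59/82 15/78/101 16/38/127 18/60/98
50 20/56/114 32/35/102 16/77/56 16/69/93 14/70/109 16/69/119 14/62/120 11/44/123 17/30/121 23/16/140 15/72/117 16/67/111 17/68/108 15/72/110 14/58/83 15/61/100
75 28/30
[... 1344 characters left out ...]
10 17/31/75 120/7/38 109/22/126 16/63/134 17/68/123 15/79/119 16/61/112 18/40/114 22/47/98
300 6/107/50 6/83/49 5/118/112 16/32/214 14/31/205 33/31/91 24/33/39 160/49/31 16/55/121 100/53/29 30/9/29 16/59/100 16/72/106 33/28/91 28/30/218 28/35/95
325 0/92/47 15/33/203 14/32/213 30/33/93 30/21/60 10/19/40 162/35/36 105/15/33 16/67/115 135/16/32 120/9/29 98/35/29 34/28/72 19/77/53 32/43/120 17/68/79
350 27/29/88 30/30/93 28/36/99 30/7/38 0/13/39 150/8/32 120/8/32 90/25/31 162/40/32 120/9/29 135/15/34 10/23/33 15/38/27 30/28/63 29/43/120 19/72/57
375 30/32/89 28/37/90 30/35/88 165/16/31 18/22/58 90/15/33 105/20/26 0/36/21 60/9/27 60/49/26 165/20/25 160/27/28 19/23/88 140/26/29 27/43/120 24/53/68
```

```bash
python3 - <<'E'
from h import *
f=pickle.load(open('pics/w9.png.pkl','rb')); im=cv2.GaussianBlur(f['image'],(0,0),0.8)
H=cv2.cvtColor(im,cv2.COLOR_RGB2HSV).astype(int)
for v in range(2,176,14):
    print(v,'L',' '.join('%d/%d'%tuple(H[v,u,1:]) for u in range(258,284,2)),'| R',' '.join('%d/%d'%tuple(H[v,u,1:]) for u in range(348,376,2)))
print('cols far edge')
for u in (275,290,305,320,335,350): print(u,' '.join('%d/%d'%tuple(H[v,u,1:]) for v in range(0,26,2)),'| near',' '.join('%d/%d'%tuple(H[v,u,1:]) for v in range(84,104,2)),'| n2',' '.join('%d/%d'%tuple(H[v,u,1:]) for v in range(150,178,2)))
mk=cv2.inRange(cv2.cvtColor(f['image'],cv2.COLOR_RGB2HSV),(5,150,90),(20,255,255)); c=max(cv2.findContours(mk,0,2)[0],key=cv2.contourArea)
print(cv2.minAreaRect(c)); print(cv2.boxPoints(cv2.minAreaRect(c)))
E
```

```text
2 L 59/117 61/121 62/123 62/123 59/122 60/120 58/118 58/118 62/120 63/122 62/124 60/124 60/123 | R 46/105 48/107 50/108 45/103 44/87 44/86 51/110 55/121 62/116 61/113 59/108 60/102 60/97 62/95
16 L 64/120 56/123 30/127 15/134 13/133 18/113 23/90 33/86 39/85 46/84 52/84 56/86 63/89 | R 30/160 31/179 31/183 32/182 31/175 26/147 19/120 22/114 44/109 64/108 62/103 60/102 62/107 60/110
30 L 63/126 60/124 48/121 22/128 15/136 18/126 84/122 154/180 161/204 140/182 66/135 29/125 27/122 | R 54/170 34/181 32/184 32/184 33/180 25/162 16/142 16/129 33/94 62/91 62/103 60/102 62/99 62/99
44 L 59/126 60/124 57/125 38/129 17/135 15/135 28/118 121/139 160/196 160/201 119/156 42/121 29/123 | R 62/170 34/181 32/186 32/186 32/182 27/163 18/143 17/132 34/104 56/77 61/79 65/106 63/110 63/105
58 L 60/127 60/128 60/128 52/123 28/128 17/138 15/135 48/116 145/164 163/203 151/184 73/132 30/126 | R 73/168 34/180 33/188 33/187 32/183 28/165 18/145 18/138 40/122 57/116 59/100 62/78 70/98 72/120
72 L 61/126 64/128 61/129 58/131 46/133 20/139 16/142 20/126 99/129 156/191 159/205 125/161 44/123 | R 89/167 36/178 32/
[... 2542 characters left out ...]
13/139 15/121 34/89 127/129 159/196 159/207 160/205 162/202 160/203 | near 159/189 95/132 21/132 14/145 16/144 17/122 16/125 18/127 20/112 21/108 | n2 13/59 13/59 16/65 13/77 9/87 12/83 9/87 11/91 17/88 40/83 39/78 28/72 111/83 141/105
350 56/105 48/107 20/127 15/139 15/140 24/146 30/171 31/179 31/179 31/179 30/179 31/181 32/181 | near 32/175 29/165 19/147 16/146 17/146 28/163 31/175 31/174 32/174 31/171 | n2 28/118 27/94 23/88 22/92 19/92 17/89 11/90 14/91 35/96 49/109 49/114 11/92 97/84 138/107
((309.6603088378906, 51.225860595703125), (70.2902603149414, 74.10719299316406), 86.633544921875)
[[270.60687   18.317234]
 [344.58618   13.965519]
 [348.71375   84.13449 ]
 [274.73444   88.486206]]
```

```bash
python3 - <<'E'
from h import *
f=pickle.load(open('pics/w9.png.pkl','rb'))
L=[(261.5,16),(262.7,30),(264,44),(265.3,58),(266.7,72),(268,86),(269.3,100),(270.7,114),(271.7,128),(272.9,142),(273.8,156)]
Rr=[(363.3,16),(364.3,30),(364.3,44),(363.8,58),(364.4,72),(364.4,114),(364.8,128),(365.3,142),(365.2,156)]
F=[(275,7.6),(290,6.7),(305,5.9),(320,5.1),(335,4),(350,2.8)]
N=[(305,169.5),(320,168.2),(335,167.5),(350,166)]
def loc(p,uv):
    P=atz(f,uv,60)[:,:2]-p[:2]; c,s=np.cos(p[2]),np.sin(p[2]); return P@np.array([[c,-s],[s,c]])
def res(p): return np.r_[loc(p,L)[:,0]+61,loc(p,Rr)[:,0]-61,loc(p,F)[:,1]-98,loc(p,N)[:,1]+98]
r=least_squares(res,[534,130,-.3],loss='soft_l1'); p=r.x; print(p[:2],np.degrees(p[2])); print(res(p).round(1))
o=loc(p,[(270.6,18.3),(344.6,14),(348.7,84.1),(274.7,88.5)]); print('orange loc',o.round(1))
bay=T(p,[(0,-47,44)])[0]; print('bay',bay)
np.save('ext.npy',p)
# held filter: blue pose relative to tool; project expected
s=read_state(); m=R.from_quat(s['orientation'],scalar_first=True).as_matrix()
# filter axes: x=tool y, z=-tool z, y=tool x ; TCP at filter(-9,0,46.8)
def held(P): P=np.array(P,float)-[-9,0,46.8]; return s['eef_pos']+P@np.c_[m[:,1],m[:,0],-m[:,2]].T
print(proj(f,held([(50,36,6),(50,-36,6),(-50,40,16),(-50,-40,16),(32,40,16)])).round(1))
mk=cv2.inRange(cv2.cvtColor(f['image'],cv2.COLOR_RGB2HSV),(100,100,50),(130,255,255))
for v in range(172,290,8):
    q=np.nonzero(mk[v])[0]
    if len(q):print(v,q.min(),q.max())
E
```

```text
[536.57756146 132.9352379 ] -13.44897019913405
[-0.  -0.1 -0.1 -0.1 -0.  -0.  -0.1 -0.  -0.5 -0.7 -1.3 -0.3  0.7  0.5
 -0.3  0.3 -0.1  0.3  0.9  0.7  0.4  0.2  0.  -0.1  0.1  0.5 -1.1 -0.4
 -0.5  0.5]
orange loc [[-50.3  87.3]
 [ 38.4  86.9]
 [ 41.3   7.6]
 [-52.8   7.5]]
bay [525.6463371   87.22409775  44.        ]
[[407.1 181.2]
 [397.2 274.2]
 [255.3 177.8]
 [262.4 285.9]
 [384.3 178.5]]
180 256 403
188 256 403
196 257 402
204 258 402
212 258 401
220 259 400
228 259 399
236 260 398
244 261 398
252 261 397
260 261 396
268 262 395
276 262 374
284 268 372
```

```bash
cat >> h.py <<'E'
def target(Tp,th,dy=0):
    p=np.load('ext.npy'); y=p[2]; E=R.from_euler('z',y).as_matrix()
    B=T(p,[(0,-47,44)])[0]
    F=E@R.from_euler('y',th,degrees=True).as_matrix()     # filter axes
    tcp=B+E@np.array(Tp,float)+F@np.array([-59,0,46.8])
    M=np.c_[F[:,1],F[:,0],-F[:,2]]; return tcp,M
def delta(Tp,th):
    s=read_state(); tcp,M=target(Tp,th); m=R.from_quat(s['orientation'],scalar_first=True).as_matrix()
    print(Tp,th,'d',((tcp-s['eef_pos'])/150).round(3),'w',(R.from_matrix(M@m.T).as_rotvec()/1.5).round(3))
def where():
    s=read_state(); m=R.from_quat(s['orientation'],scalar_first=True).as_matrix(); F=np.c_[m[:,1],m[:,0],-m[:,2]]
    p=np.load('ext.npy'); E=R.from_euler('z',p[2]).as_matrix(); B=T(p,[(0,-47,44)])[0]
    t=E.T@(s['eef_pos']-F@np.array([-59,0,46.8])-B); X=E.T@F
    print('tongue',t.round(1),'origin',(t-50*X[:,0]).round(1),'pitch',np.degrees(-np.arcsin(X[2,0])).round(1),'yaw',np.degrees(np.arctan2(X[1,0],X[0,0])).round(1),'roll',np.degrees(X[2,1]).round(1),'F',s['ft_force'].round(1),s['finger_force'],s['time_s'],s['joints'].round(2))
E
python3 -c "
from h import *
where(); delta((38,0,50),13)"
```

```text
tongue [ 57.  -61.4 204.5] origin [  7.  -58.5 204.5] pitch 0.0 yaw -3.3 roll -0.2 F [-0.3  0.1 -1.5] 78.48672956228256 11.2 [-0.68  0.44  0.86  1.74 -0.36  1.13 -0.01]
(38, 0, 50) 13 d [ 0.044  0.386 -0.949] w [0.042 0.145 0.038]
```

```bash
python3 -m handwheel '[{"gripper":255,"tx":0.02,"ty":0.15,"tz":0,"wx":0.02,"wy":0.07,"wz":0.02},{"gripper":255,"tx":0.044,"ty":0.3,"tz":-0.15,"wx":0.042,"wy":0.145,"wz":0.038},{"gripper":255,"tx":0.044,"ty":0.386,"tz":-0.35,"wx":0.042,"wy":0.145,"wz":0.038},{"gripper":255,"tx":0.044,"ty":0.386,"tz":-0.55,"wx":0.042,"wy":0.145,"wz":0.038},{"gripper":255,"tx":0.044,"ty":0.386,"tz":-0.75,"wx":0.042,"wy":0.145,"wz":0.038},{"gripper":255,"tx":0.044,"ty":0.386,"tz":-0.95,"wx":0.042,"wy":0.145,"wz":0.038},{"gripper":255,"tx":0.044,"ty":0.386,"tz":-0.95,"wx":0.042,"wy":0.145,"wz":0.038},{"gripper":255,"tx":0.044,"ty":0.386,"tz":-0.95,"wx":0.042,"wy":0.145,"wz":0.038}]'
python3 - <<'E'
from h import *
f=grab('wrist','w10.png'); where(); delta((38,0,6),13)
# check predicted vs seen: held filter edges and bay rim
s=read_state(); m=R.from_quat(s['orientation'],scalar_first=True).as_matrix()
def held(P): P=np.array(P,float)-[-9,0,46.8]; return s['eef_pos']+P@np.c_[m[:,1],m[:,0],-m[:,2]].T
print(proj(f,held([(50,36,6),(50,-36,6),(-50,40,16),(-50,-40,16)])).round(1))
p=np.load('ext.npy'); print('rim R/L/lip edge',proj(f,T(p,[(61,-4,60),(61,40,60),(61,90,60),(-61,-4,60),(-61,40,60),(41,-4,60),(41,-20,60)])).round(1))
H=cv2.cvtColor(cv2.GaussianBlur(f['image'],(0,0),.8),cv2.COLOR_RGB2HSV)
mk=cv2.inRange(H,(100,100,50),(130,255,255))
for v in range(0,330,10):
    q=np.nonzero(mk[v])[0]; w=np.nonzero(H[v,:,1]<37)[0]
    print(v,(q.min(),q.max()) if len(q) else '',w[(w>180)&(w<520)][[0,-1]] if len(w[(w>180)&(w<520)]) else '')
E
```

```text
time_s: 11.87
eef_pos: [516.9, 89.6, 152.6]
orientation: [-0.09, 0.78, 0.615, -0.07]
ft_force: [1.0, -0.4, -0.1]
width: 0.065
finger_force: 79.0
tongue [39.3  0.8 51.4] origin [-9.4  0.7 62.5] pitch 12.9 yaw 0.0 roll 0.1 F [ 0.5  0.3 -0.9] 79.04218230396509 11.9167 [-0.58  0.71  0.7   1.72 -0.53  1.14  0.11]
(38, 0, 6) 13 d [-0.008 -0.002 -0.302] w [-0.001  0.002  0.   ]
[[407.9 177.6]
 [398.4 271.8]
 [254.7 174.7]
 [262.5 284. ]]
rim R/L/lip edge [[431.4 160. ]
 [438.  101.2]
 [445.7  26.7]
 [284.6 154.7]
 [282.8 102.1]
 [405.2 159. ]
 [403.4 178.5]]
0  [491 500]
10  
20  [349 446]
30  [282 445]
40  [282 444]
50  [282 444]
60  [282 443]
70  [283 441]
80  [283 440]
90  [283 439]
100  [284 438]
110  [284 437]
120  [284 436]
130  [285 452]
140  [285 469]
150  [285 469]
160  [285 467]
170  [285 447]
180 (np.int64(256), np.int64(403)) [253 429]
190 (np.int64(256), np.int64(403)) [254 428]
200 (np.int64(257), np.int64(402)) [212 427]
210 (np.int64(258), np.int64(401)) [186 426]
220 (np.int64(259), np.int64(400)) [182 424]
230 (np.int64(259), np.int64(399)) [185 423]
240 (np.int64(260), np.int64(398)) [184 421]
250 (np.int64(261), np.int64(397)) [181 419]
260 (np.int64(262), np.int64(396)) [181 418]
270 (np.int64(263), np.int64(394)) [181 397]
280 (np.int64(262), np.int64(373)) [181 394]
290  [181 413]
300  [181 431]
310  [181 449]
320  [181 467]
```

```bash
python3 - <<'E'
from h import *
f=pickle.load(open('pics/w10.png.pkl','rb'))
s=read_state(); m=R.from_quat(s['orientation'],scalar_first=True).as_matrix(); F=np.c_[m[:,1],m[:,0],-m[:,2]]
im=cv2.GaussianBlur(f['image'],(0,0),.6).astype(int)
B=im[:,:,2]-im[:,:,0]
for v in (190,210,230,250,262): print(v,'L',B[v,250:268],'R',B[v,388:412])
for u in (265,290,360,375,385,395): print(u,'T',B[168:186,u],'Bt',B[262:292,u])
E
```

```text
190 L [-16 -16 -17 -15  -5  17  43  57  62  62  62  62  63  59  50  28   0 -19] R [ 69  69  69  69  68  69  69  69  71  72  70  71  71  69  63  46  18  -3
 -11 -13 -13 -14 -14 -14]
210 L [-9 -8 -8 -8 -7 -4  7 29 51 59 61 62 63 63 60 51 31  2] R [ 70  70  71  71  71  71  70  71  71  71  71  70  67  49  23  -1 -10 -12
 -14 -14 -13 -15 -14 -14]
230 L [-6 -5 -4 -3 -3 -3  1  7 23 44 58 63 62 62 62 61 56 39] R [ 71  71  70  72  72  73  72  72  73  72  66  48  22   0  -9 -13 -13 -14
 -14 -14 -13 -14 -13 -12]
250 L [ -9 -13 -16 -16 -16 -17 -18 -18 -13   1  25  49  61  63  63  64  62  60] R [ 73  72  71  72  72  74  74  73  67  50  23   1 -10 -13 -13 -13 -14 -13
 -14 -13 -13 -14 -14 -12]
262 L [-14 -14 -14 -14 -15 -15 -15 -16 -16 -11   2  28  52  62  63  63  64  63] R [73 72 73 72 72 73 73 67 46 18 -2 -8 -9 -8 -8 -8 -7 -6 -6 -5 -6 -6 -5 -5]
265 T [-21 -19 -17 -11   3  21  34  40  46  53  60  63  62  64  63  62  61  59] Bt [ 63  64  63  64  63  64  63  63  64  65  64  65  64  64  65  64  65  71
  82  98 106  97  71  37  10   1   0  -1  -1  -1]
290 T [-6 -5 -4  1 12 24 35 43 59 78 89 85 73 65 6
[... 177 characters left out ...]
5  96  75] Bt [-28 -28 -28 -27 -29 -29 -29 -28 -27 -28 -28 -25 -16   9  39  57  60  58
  50  41  27  12   4   0   0   0   0   1   1   2]
375 T [-5 -6 -5  1 13 27 39 47 60 78 86 83 73 68 65 65 66 65] Bt [ 71  72  73  70  70  70  69  69  66  56  38  21  13   9   7   4   3  -1
  -3  -5 -10 -16 -22 -23 -18 -10  -2  -1   0   0]
385 T [-5 -5 -6 -5 -5 -5 -6 -6 -3  6 24 45 59 65 66 67 66 67] Bt [ 72  71  72  72  73  73  73  73  65  41   7 -20 -30 -32 -32 -30 -24 -15
  -6  -1   2   1   0   0   1   0   0   0   1   1]
395 T [-6 -7 -5 -5 -5 -4 -5 -5 -3  6 25 45 59 65 68 68 70 68] Bt [ 67  63  62  60  57  55  52  48  39  19  -6 -24 -30 -33 -32 -31 -27 -20
 -12  -2   2   1  -1  -1   0   1   0   0   1   2]
```

```bash
python3 - <<'E'
from h import *
f=pickle.load(open('pics/w10.png.pkl','rb'))
s=read_state(); m=R.from_quat(s['orientation'],scalar_first=True).as_matrix(); F=np.c_[m[:,1],m[:,0],-m[:,2]]
def held(P,q):
    G=F@R.from_euler('zyx',[q[4],q[3],q[5]]).as_matrix(); return s['eef_pos']+F@q[:3]+(np.array(P,float)-[-9,0,46.8])@G.T
def edge(a,b,pts,q,vert):   # distance of image points to projected line
    A,B=proj(f,held([a,b],q)); d=(B-A)/np.linalg.norm(B-A); return (np.array(pts,float)+0.0-A)@np.array([-d[1],d[0]])
def res(q):
    q=np.array(q)
    return np.r_[edge((-50,40,16),(-50,-40,16),[(255.3,190),(256.8,210),(258.3,230),(260,250),(260.8,262)],q,1),
      edge((50,36,6),(50,-36,6),[(403.5,190),(401.6,210),(399.6,230),(397.6,250),(396.6,262)],q,1),
      edge((32,36,0),(50,36,0),[(385,178.2),(395,178.2)],q,0),edge((-50,40,0),(32,40,0),[(290,172.7),(360,172.5),(375,172.5)],q,0),
      edge((32,-36,6),(50,-36,6),[(385,271.5),(395,271)],q,0),edge((-50,-40,16),(32,-40,16),[(265,285),(360,281.5)],q,0), np.array(q[3:])*5]
print('nominal',res(np.zeros(6)).round(1))
r=least_squares(res,np.zeros(6),loss='soft_l1'); print(r.x[:3].round(1),np.degrees(r.x[3:]).round(1)); print(res(r.x).round(1))
print('tongue shift in tool-filter frame',(F.T@(held([(50,0,0)],r.x)-held([(50,0,0)],np.zeros(6)))[0]).round(1))
E
```

```text
nominal [ 0.4  0.4  0.3  0.1  0.1  3.2  3.   3.   3.   2.8  2.6  2.6  2.9  2.7
  2.6 -0.3 -0.8  1.  -2.7  0.   0.   0. ]
[-0.1 -3.5 -3.1] [1.1 0.1 1.3]
[-0.1  0.   0.1  0.   0.2  0.2  0.  -0.1 -0.1 -0.4  0.2  0.3 -0.2 -0.
  0.1  0.3 -0.   0.2 -2.3  0.1  0.   0.1]
tongue shift in tool-filter frame [-1.  -2.4 -4.2]
```

```bash
sed -i 's/\[-59,0,46.8\]/[-58,1.5,49.5]/' h.py; python3 -c "
from h import *
where(); delta((37,0,5),12.5)"
```

```text
tongue [37.7 -0.7 49. ] origin [-11.   -0.7  60.1] pitch 12.9 yaw 0.0 roll 0.1 F [ 0.5  0.3 -0.9] 79.04218230396509 11.9167 [-0.58  0.71  0.7   1.72 -0.53  1.14  0.11]
(37, 0, 5) 12.5 d [-0.006  0.007 -0.295] w [-0.003 -0.004  0.   ]
```

```bash
python3 -m handwheel '[{"gripper":255,"tx":-0.006,"ty":0.007,"tz":-0.1,"wx":-0.003,"wy":-0.004,"wz":0},{"gripper":255,"tx":-0.006,"ty":0.007,"tz":-0.2,"wx":-0.003,"wy":-0.004,"wz":0},{"gripper":255,"tx":-0.006,"ty":0.007,"tz":-0.25,"wx":-0.003,"wy":-0.004,"wz":0},{"gripper":255,"tx":-0.006,"ty":0.007,"tz":-0.29,"wx":-0.003,"wy":-0.004,"wz":0},{"gripper":255,"tx":-0.006,"ty":0.007,"tz":-0.29,"wx":-0.003,"wy":-0.004,"wz":0},{"gripper":255,"tx":-0.006,"ty":0.007,"tz":-0.29,"wx":-0.003,"wy":-0.004,"wz":0}]'
python3 -c "
from h import *
where(); delta((37,0,3),12.5); delta((47,0,3),12.5)"
```

```text
time_s: 12.42
eef_pos: [517.2, 92.1, 110.7]
orientation: [-0.085, 0.78, 0.616, -0.067]
ft_force: [-0.7, 0.7, -1.0]
width: 0.065
finger_force: 78.6
tongue [36.6  1.4  5.9] origin [-12.2   1.3  16.6] pitch 12.5 yaw 0.1 roll 0.0 F [-0.7  0.7 -1. ] 78.5683424770832 12.4167 [-0.57  0.76  0.67  1.77 -0.58  1.05  0.14]
(37, 0, 3) 12.5 d [ 0.001 -0.009 -0.019] w [-0.     0.001 -0.001]
(47, 0, 3) 12.5 d [ 0.066 -0.024 -0.019] w [-0.     0.001 -0.001]
```

```bash
python3 -m handwheel '[{"gripper":255,"tx":0.001,"ty":-0.007,"tz":-0.015,"wx":0,"wy":0,"wz":0},{"gripper":255,"tx":0.001,"ty":-0.007,"tz":-0.025,"wx":0,"wy":0,"wz":0},{"gripper":255,"tx":0.001,"ty":-0.007,"tz":-0.025,"wx":0,"wy":0,"wz":0}]'
python3 -c "
from h import *
where()"
```

```text
time_s: 12.67
eef_pos: [516.8, 91.2, 106.2]
orientation: [-0.086, 0.78, 0.616, -0.067]
ft_force: [-0.6, -0.4, -1.7]
width: 0.066
finger_force: 79.0
tongue [36.3  0.4  1.3] origin [-12.5   0.3  12.1] pitch 12.5 yaw 0.1 roll 0.0 F [-0.6 -0.4 -1.7] 79.02583502233028 12.6667 [-0.56  0.77  0.67  1.77 -0.58  1.04  0.15]
```

```bash
python3 -m handwheel '[{"gripper":255,"tx":0.018,"ty":-0.004,"tz":0,"wx":0,"wy":0,"wz":0},{"gripper":255,"tx":0.036,"ty":-0.009,"tz":0,"wx":0,"wy":0,"wz":0},{"gripper":255,"tx":0.054,"ty":-0.013,"tz":0,"wx":0,"wy":0,"wz":0},{"gripper":255,"tx":0.071,"ty":-0.017,"tz":0,"wx":0,"wy":0,"wz":0},{"gripper":255,"tx":0.071,"ty":-0.017,"tz":0,"wx":0,"wy":0,"wz":0},{"gripper":255,"tx":0.071,"ty":-0.017,"tz":0,"wx":0,"wy":0,"wz":0}]'
python3 -c "
from h import *
where(); delta((48,0,2),9);delta((49,0,1.5),5); delta((49.5,0,1),0)"
```

```text
time_s: 13.17
eef_pos: [527.5, 88.7, 106.0]
orientation: [-0.086, 0.78, 0.616, -0.068]
ft_force: [-0.1, -0.7, -1.5]
width: 0.068
finger_force: 78.6
tongue [47.3  0.4  1. ] origin [-1.5  0.3 11.9] pitch 12.5 yaw 0.1 roll 0.0 F [-0.1 -0.7 -1.5] 78.57296649366617 13.1667 [-0.55  0.78  0.67  1.74 -0.58  1.06  0.15]
(48, 0, 2) 9 d [-0.02   0.003 -0.013] w [-0.01  -0.04  -0.001]
(49, 0, 1.5) 5 d [-0.039  0.007 -0.041] w [-0.02  -0.085 -0.001]
(49.5, 0, 1) 0 d [-0.065  0.013 -0.076] w [-0.034 -0.142 -0.001]
```

```bash
python3 -m handwheel '[{"gripper":255,"tx":-0.01,"ty":0.002,"tz":-0.007,"wx":-0.005,"wy":-0.02,"wz":0},{"gripper":255,"tx":-0.02,"ty":0.003,"tz":-0.013,"wx":-0.01,"wy":-0.04,"wz":0},{"gripper":255,"tx":-0.03,"ty":0.005,"tz":-0.027,"wx":-0.015,"wy":-0.06,"wz":0},{"gripper":255,"tx":-0.039,"ty":0.007,"tz":-0.041,"wx":-0.02,"wy":-0.085,"wz":0},{"gripper":255,"tx":-0.039,"ty":0.007,"tz":-0.041,"wx":-0.02,"wy":-0.085,"wz":0}]'
python3 -c "
from h import *
where();f=grab('wrist','w11.png');delta((49.5,0,1),0)"
```

```text
time_s: 13.58
eef_pos: [519.2, 90.6, 99.6]
orientation: [-0.036, 0.783, 0.62, -0.028]
ft_force: [-0.9, 0.4, -1.1]
width: 0.068
finger_force: 79.0
tongue [46.2  0.5  1.1] origin [-3.6  0.3  5.6] pitch 5.2 yaw 0.1 roll 0.1 F [-0.9  0.4 -1.1] 79.02502980083227 13.5833 [-0.61  0.73  0.67  1.87 -0.62  0.86  0.17]
(49.5, 0, 1) 0 d [-0.017  0.002 -0.036] w [-0.014 -0.058 -0.002]
```

```bash
python3 -m handwheel '[{"gripper":255,"tx":0.015,"ty":-0.004,"tz":0,"wx":0,"wy":0,"wz":0},{"gripper":255,"tx":0.015,"ty":-0.004,"tz":0,"wx":0,"wy":0,"wz":0},{"gripper":255,"tx":0.0,"ty":0,"tz":-0.018,"wx":-0.007,"wy":-0.029,"wz":0},{"gripper":255,"tx":-0.014,"ty":0,"tz":-0.034,"wx":-0.014,"wy":-0.055,"wz":0},{"gripper":255,"tx":-0.014,"ty":0,"tz":-0.034,"wx":-0.014,"wy":-0.055,"wz":0},{"gripper":255,"tx":-0.014,"ty":0,"tz":-0.034,"wx":-0.014,"wy":-0.055,"wz":0}]'
python3 -c "
from h import *
where()"
```

```text
time_s: 14.13
eef_pos: [519.5, 89.9, 94.8]
orientation: [-0.001, 0.784, 0.62, -0.001]
ft_force: [0.6, 0.5, -0.9]
width: 0.066
finger_force: 78.7
tongue [51.3 -0.2  1.1] origin [ 1.3 -0.4  1.3] pitch 0.2 yaw 0.1 roll -0.0 F [ 0.6  0.5 -0.9] 78.66396177560091 14.1333 [-0.63  0.71  0.67  1.94 -0.65  0.73  0.2 ]
```

```bash
python3 -m handwheel '[{"gripper":255,"tx":-0.005,"ty":0,"tz":-0.01,"wx":0,"wy":0,"wz":0},{"gripper":255,"tx":-0.005,"ty":0,"tz":-0.018,"wx":0,"wy":0,"wz":0},{"gripper":255,"tx":-0.005,"ty":0,"tz":-0.018,"wx":0,"wy":0,"wz":0}]'
python3 -c "
from h import *
where()"
```

```text
time_s: 14.38
eef_pos: [519.2, 89.5, 91.9]
orientation: [-0.001, 0.785, 0.62, -0.001]
ft_force: [0.2, 0.2, 0.3]
width: 0.064
finger_force: 79.1
tongue [51.1 -0.7 -1.7] origin [ 1.1 -0.8 -1.6] pitch 0.2 yaw 0.1 roll -0.1 F [0.2 0.2 0.3] 79.0909855440259 14.3833 [-0.63  0.71  0.67  1.94 -0.66  0.72  0.2 ]
```

```bash
python3 -m handwheel '[{"gripper":255,"tx":0,"ty":0,"tz":-0.008,"wx":0,"wy":0,"wz":0},{"gripper":255,"tx":0,"ty":0,"tz":-0.013,"wx":0,"wy":0,"wz":0},{"gripper":255,"tx":0,"ty":0,"tz":-0.013,"wx":0,"wy":0,"wz":0}]'
python3 - <<'E'
from h import *
where()
f=pickle.load(open('pics/w11.png.pkl','rb'))
f=grab('wrist','w12.png'); p=np.load('ext.npy')
im=cv2.GaussianBlur(f['image'],(0,0),.6).astype(int); B=im[:,:,2]-im[:,:,0]
print(proj(f,T(p,[(-50,-7,60),(-50,-87,60),(32,-7,60),(32,-87,60),(41,-7,60),(41,-87,60),(-53,-4,60),(-53,-40,60)])).round(1))
mk=(B>25).astype(np.uint8); n,l,st,c=cv2.connectedComponentsWithStats(mk); print(st[1:][st[1:,4]>80])
for v in range(170,295,10):
    q=np.nonzero(mk[v,200:440])[0]+200; print(v,(q.min(),q.max()) if len(q) else '')
for u in (270,285,360,380): 
    q=np.nonzero(mk[150:300,u])[0]+150; print('col',u,(q.min(),q.max()) if len(q) else '')
E
```

```text
time_s: 14.63
eef_pos: [519.2, 89.6, 90.7]
orientation: [-0.001, 0.785, 0.62, -0.001]
ft_force: [-0.9, 0.2, 3.9]
width: 0.065
finger_force: 81.7
tongue [51.1 -0.6 -2.9] origin [ 1.1 -0.7 -2.8] pitch 0.1 yaw 0.1 roll -0.0 F [-0.9  0.2  3.9] 81.73561155796051 14.6333 [-0.63  0.71  0.66  1.94 -0.66  0.72  0.2 ]
[[250.4 175.8]
 [258.4 284. ]
 [379.2 176.2]
 [371.5 284.4]
 [393.2 176.2]
 [383.8 284.4]
 [245.3 171.2]
 [249.4 223.9]]
[[ 255  174  137  113 5317]]
170 
180 (np.int64(255), np.int64(391))
190 (np.int64(256), np.int64(391))
200 (np.int64(257), np.int64(390))
210 (np.int64(257), np.int64(389))
220 (np.int64(258), np.int64(388))
230 (np.int64(259), np.int64(387))
240 (np.int64(259), np.int64(387))
250 (np.int64(260), np.int64(386))
260 (np.int64(261), np.int64(385))
270 (np.int64(262), np.int64(384))
280 (np.int64(262), np.int64(375))
290 
col 270 (np.int64(174), np.int64(284))
col 285 (np.int64(174), np.int64(186))
col 360 (np.int64(174), np.int64(282))
col 380 (np.int64(176), np.int64(272))
```

Floor contact is felt with the TCP at 90.7 mm, as predicted, and the tongue is hidden under the lip. I'll release and rise.

```bash
python3 -m handwheel '[{"gripper":60,"tx":0,"ty":0,"tz":0.003,"wx":0,"wy":0,"wz":0},{"gripper":60,"tx":0,"ty":0,"tz":0.003,"wx":0,"wy":0,"wz":0},{"gripper":60,"tx":0,"ty":0,"tz":0.003,"wx":0,"wy":0,"wz":0},{"gripper":60,"tx":0,"ty":0,"tz":0.003,"wx":0,"wy":0,"wz":0},{"gripper":60,"tx":0,"ty":0,"tz":0.003,"wx":0,"wy":0,"wz":0},{"gripper":60,"tx":0,"ty":0,"tz":0.1,"wx":0,"wy":0,"wz":0},{"gripper":60,"tx":0,"ty":0,"tz":0.3,"wx":0,"wy":0,"wz":0},{"gripper":60,"tx":0,"ty":0,"tz":0.6,"wx":0,"wy":0,"wz":0},{"gripper":60,"tx":0,"ty":0,"tz":0.85,"wx":0,"wy":0,"wz":0},{"gripper":60,"tx":0,"ty":0,"tz":1,"wx":0,"wy":0,"wz":0},{"gripper":60,"tx":0,"ty":0,"tz":1,"wx":0,"wy":0,"wz":0},{"gripper":60,"tx":0,"ty":0,"tz":1,"wx":0,"wy":0,"wz":0}]'
python3 - <<'E'
from h import *
f=grab('wrist','w13.png'); p=np.load('ext.npy'); s=read_state(); print(s['eef_pos'],s['ft_force'],s['finger_force'])
im=cv2.GaussianBlur(f['image'],(0,0),.6).astype(int); B=im[:,:,2]-im[:,:,0]
for dx in(0,3): print('frame corners',dx,proj(f,T(p,[(-50+dx,-7,60),(-50+dx,-87,60),(41,-11,56),(41,-83,56)])).round(1), 'handle',proj(f,T(p,[(-9+dx,-25,90),(-9+dx,-69,90)])).round(1))
mk=(B>20).astype(np.uint8); n,l,st,c=cv2.connectedComponentsWithStats(mk); print(st[1:][st[1:,4]>80])
x,y,w,h=st[1+st[1:,4].argmax()][:4]
for v in range(y,y+h,8):
    q=np.nonzero(mk[v,x:x+w])[0]+x; print(v,q.min(),q.max())
for u in range(x+3,x+w,12):
    q=np.nonzero(mk[y:y+h,u])[0]+y; print('c',u,q.min(),q.max())
E
```

```text
time_s: 15.68
eef_pos: [519.1, 89.9, 241.2]
orientation: [-0.001, 0.784, 0.62, 0.0]
ft_force: [0.0, 0.8, -0.9]
width: 0.762
finger_force: 0.0
[518.00020565  90.17985888 239.63203821] [-0.65902036  0.29097074  0.08154135] 0.0
frame corners 0 [[281.2 148.3]
 [283.5 213.3]
 [359.2 151.5]
 [356.6 209.4]] handle [[316.4 168.6]
 [316.4 207.5]]
frame corners 3 [[283.8 148.3]
 [286.  213.3]
 [359.2 151.5]
 [356.6 209.4]] handle [[319.2 168.6]
 [319.1 207.5]]
[[ 283  148   77   67 2185]]
148 284 352
156 284 359
164 284 358
172 284 358
180 284 358
188 285 357
196 285 357
204 285 357
212 286 351
c 286 148 213
c 298 148 213
c 310 148 213
c 322 148 213
c 334 148 214
c 346 148 214
c 358 151 181
```

```bash
python3 -c "
from plant import *
print(hand_in())"
```

```text
the job is handed in; nothing more can be done
None
```

The blue filter is seated flat in the empty bay with its tongue under the lip and released. I handed the job in at about 16 s of robot time, but the hand-in returned no verdict. The last wrist picture puts it about 2.5 mm towards the lip from the bay middle. I felt no contact with the orange filters, mug or tape measure, but I did not re-measure where they sit.

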